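# Click on the warming plate under the mug

### The arm

A 6-joint arm with a two-finger parallel gripper is mounted at the origin on the work surface; the furniture and walls round the work are solid. World frame = base frame: x ahead of the robot, y to its left, z up, the work surface at z = 0. Lengths are in m, angles in rad, forces in N, time in s.
With the tool pointing down it reaches from about 0.425 to 0.95 m from the base axis. Payload 14.7 kg.
Tool frame: the origin (TCP) lies midway between the tips of the shut fingers; the grasp point (between the pads) lies 19 mm behind it; z points along the fingers, y is the line along which they close (so a half turn about z gives the same grasp; the last joint's range is limited). The gripper opens to 85 mm and grips with 20 to 120 N. Pads are 22 mm wide; open, the fingers measure 114 mm over their backs; the gripper's body (76 mm by 85 mm) begins 54 mm behind the grasp point. The pads swing forward as they close: fully open they stand 13 mm farther back than shut.
Start: joints at [1.121, 0.48, 1.596, -0, 1.065, -0.047], TCP at [0.255, 0.598, 0.231] pointing down, gripper open.
Joint ranges: [-2.75, 2.75], [-0.82, 2.05], [0.23, 2.67], [-1.56, 4.7], [0.09, 2.69], [-2.92, 2.92]. Speed limits (rad/s): [1.89, 1.89, 2.39, 3.01, 3.01, 3.01].

### API

Orientations are given as a 3x3 rotation matrix whose columns are the frame's x, y, z axes.
In Python, from workcell import * gives the robot as it stands.
- The arm moves only by the tool jog_arm, never from a script. Its argument "steps" is a list of rows, each a list of 2 entries, a list of its own where there are three numbers: the shift along the tool's x, y, z in m, then the turn about the tool's z in rad. In form: [[[dx, dy, dz], yaw], ...]. A call has exactly 5 rows; each row is the pose to reach, as a shift and turn from the pose commanded when the call began, along the tool's axes at that moment; what a row does not reach only later rows make up. A row lasts 1/12 s, in which the tool goes at most 41.7 mm and 7.16 degrees, less where a joint would pass 70% of its speed; a pose out of reach is approached as far as the arm can. A call with a gripper value outside its range is refused whole. "jaw" is the closure, from 0 (fully open) to 1 (shut), set as the call begins (left out, the last holds). The fingers move at their own pace and stop on an object; "squeeze" is the grip in N (left out, the last holds). Time passes only in rows, so rows that repeat a pose let the fingers close, or fill a call up. It gives the time, the measured TCP pose, the force, the opening and the grip force at its end, in the units of the state.
- sense(): the state, without advancing time (a new reading comes with each control period).
- get_image(name): name is "side" or "top" or "wrist"; returns the picture (480x640x3 uint8, blue, green, red); there is no depth.
- camera_params(name): a dict with "K" (3x3 intrinsics, pixels), "dist" ([k1, k2, p1, p2, k3] as OpenCV has them; the pictures are not rectified), "R" (3x3) and "t" (3): a world point X has camera coordinates R X + t; the wrist camera has in their place "mount" (4x4, takes a point from camera to tool coordinates, whose origin is the TCP and whose axes are the flange's). Camera axes: x right, y down, z forward; pixel columns grow to the right and rows downward; lengths in m; the calibration is good to about 2 mm. A picture is of the moment at which its call begins: read the wrist's pose just before it. camera_params takes no time and is no camera call.
- close_job(): hands the job in; it is judged then, once.
The state is a dict: "clock": time; "q": joint angles; "dq": joint speeds; "joint_efforts": joint torques, N m; "ee_pos": TCP position; "eef_rot": TCP orientation; "force": force on the tool from outside, world axes, zero at the start; "wrist_torque": the same for the moment, N m; "grip_width": finger opening in m; "finger_force": force on a finger pad.
Only numpy, scipy, OpenCV 4.12 (cv2) and the standard library are available. Lean on these libraries where they do the work, as an engineer would, in place of code of your own. Each camera call takes 0.05 s, during which the arm holds its last target. There are 200 camera calls.

### The job

The coffee in the mug is getting cold. Switch on the warming plate the mug stands on: turn the knob in front of that plate clockwise until it clicks over and stays at its on mark, then let go. Leave the other knob off and do not disturb the mug.

Things in the scene. Friction and masses are not known exactly. Their poses are not given: they have to be found in the camera images.
- warmer: Low steel two-place warming plate, 310 (x) x 360 (y) x 35 mm, fixed. Origin: centre of its underside, on the worktop; x points to its back, y to its left seen from its front (knob side), z up. Round dark plates, 136 mm across, tops 40 mm up, at x +78, y +90 and -90 mm; the mug stands on one, a bowl on the other. On a grey strip in front of each is its knob, axis at x -112, y +90 and -90.
- mug: White mug of coffee, 92 mm wide, 118 mm high, handle at +x, loose, standing upright on the left or the right plate, handle pointing anywhere. Origin: on its underside, 14 mm from the round body's axis toward the handle, within about 10 mm of the plate's centre.
- left_knob (a joint): Left black knob (y +90), in rad, growing clockwise from above. 0 = off: bar along the warmer's x, white pointer line to the back; 1.05 = on. Grip bar 46 long, 14 mm thick, centred on the axis, its top 78 mm above the worktop, on a disc 48 mm across, top 44 mm up. Stops at both ends; detent: before 0.52 it springs back to off, past it snaps to on. Needs about 0.12 N m, most at the start.
- right_knob (a joint): Right black knob (y -90), same shape and size, turn, stops and detent as the left one: 0 = off, 1.05 = on, clockwise from above. White ticks on the strip beside each knob mark off (to the back) and on (60 degrees clockwise).
Mind the look-alikes: they are no part of the job. There is more than one size of the mug; the job needs the middle-sized.

How it is judged:
By the outcome, as a careful person would: the job done as asked, in the order asked, and still so for the second after the job is handed in, with the robot touching nothing.
It also fails if it takes over 32 s, if anything falls off the work surface, if the arm or the gripper's body presses on something with over 40 N, if the wrist force passes 120 N, or if a joint passes its speed limit or range.

## Working session

There is one attempt and no reset: what is moved stays moved. The work goes in short steps, Python scripts to look and compute and a tool call to move; the robot and the scene stay as the last step left them, time stands still between calls to the robot, and variables do not carry over. Pictures are saved under pics/ and viewed, at most 10 in all, crops included, and the job is handed in when it is done.

Besides the shell and the picture viewer there is one more tool, called after "Call:" in YAML: its name, and indented under it one key for each argument. jog_arm: Moves the arm, as the interface text tells. Its arguments: {"type":"object","properties":{"steps":{"type":"array"},"jaw":{"type":"number"},"squeeze":{"type":"number"}},"required":["steps"]}

```bash
mkdir -p pics
python3 - <<'E'
from workcell import *
import cv2,numpy as np
s=sense();print(s['clock'],s['ee_pos'],s['eef_rot'],s['grip_width'])
for n in ["top","side"]:
    cv2.imwrite(f"pics/{n}0.png",get_image(n)); p=camera_params(n); print(n,p)
E
```

```text
0.0 [0.25459293 0.59760399 0.23065293] [[-9.19976250e-01  3.91973748e-01 -5.29874430e-04]
 [ 3.91974103e-01  9.19975562e-01 -1.12635582e-03]
 [ 4.59696136e-05 -1.24391766e-03 -9.99999225e-01]] 0.0853077962556745
top {'K': array([[496.31475893,   0.        , 318.43462857],
       [  0.        , 496.31475893, 252.26864458],
       [  0.        ,   0.        ,   1.        ]]), 'dist': array([-0.09971082,  0.        ,  0.        ,  0.        ,  0.        ]), 'R': array([[-0.02387993, -0.99970235,  0.00499667],
       [-0.97801006,  0.02232535, -0.20735937],
       [ 0.20718609, -0.00983852, -0.97825208]]), 't': array([-0.00727021,  0.63909975,  0.78703924])}
side {'K': array([[510.37882787,   0.        , 318.10258424],
       [  0.        , 510.37882787, 235.91472417],
       [  0.        ,   0.        ,   1.        ]]), 'dist': array([-0.12149394,  0.        ,  0.        ,  0.        ,  0.        ]), 'R': array([[ 8.17482970e-01, -5.75952770e-01, -4.43766103e-06],
       [-3.41321683e-01, -4.84451336e-01, -8.05485203e-01],
       [ 4.63919284e-01,  6.58471951e-01, -5.92615886e-01]]), 't': array([-0.52410441,  0.25472009,  0.59104414])}
```

View pics/top0.png

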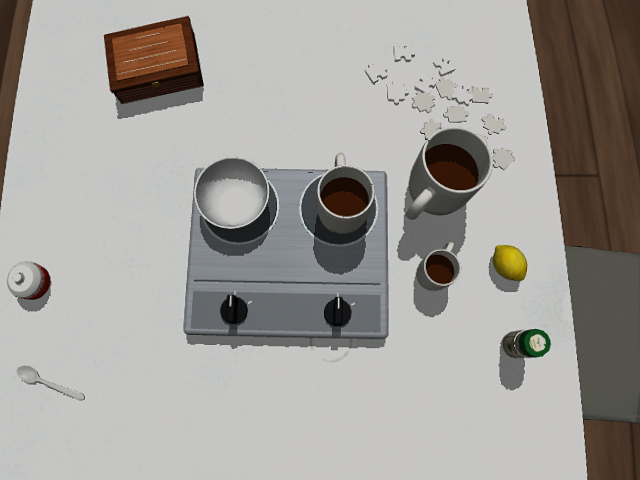

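View pics/side0.png

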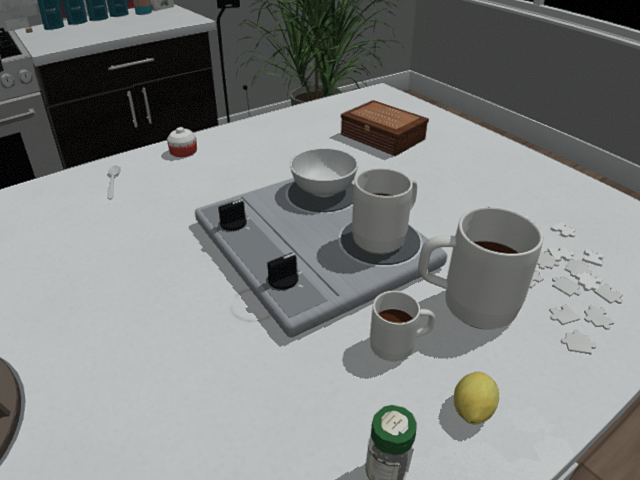

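The mug that counts (middle-sized) stands on the right-hand plate at about (345,200) in the top view. Its knob is the right one at about (338,312). The bowl is on the left plate.

```bash
cat > h.py <<'E'
from workcell import *
import cv2,numpy as np
def ray(n,uv):
    p=camera_params(n); d=np.append(cv2.undistortPoints(np.array([[uv]],float),p["K"],p["dist"])[0,0],1)
    R,t=np.array(p["R"]),np.array(p["t"]); return -R.T@t, R.T@d
def plane(n,uv,z):
    c,d=ray(n,uv); return c+d*(z-c[2])/d[2]
def tri(a,b):
    (c1,d1),(c2,d2)=ray("top",a),ray("side",b)
    s=np.linalg.lstsq(np.c_[d1,-d2],c2-c1,rcond=None)[0]
    p,q=c1+d1*s[0],c2+d2*s[1]; return (p+q)/2,np.linalg.norm(p-q)
E
python3 - <<'E'
from h import *
im=cv2.imread("pics/top0.png");g=im.max(2)
m=np.uint8(g<50)*255; m[:285]=0;m[335:]=0;m[:,:200]=0;m[:,370:]=0
for c in cv2.findContours(m,0,2)[0]:
    if cv2.contourArea(c)>50: print(cv2.boundingRect(c),cv2.minEnclosingCircle(c))
for uv in [(388,337),(185,334),(386,171),(196,169)]: print(uv,plane("top",uv,.03).round(4))
a=cv2.resize(im[285:335,205:375],None,fx=4.5,fy=4.5,interpolation=cv2.INTER_CUBIC)
s=cv2.imread("pics/side0.png")[190:300,200:325]
b=cv2.resize(s,None,fx=3,fy=3,interpolation=cv2.INTER_CUBIC)
o=np.zeros((a.shape[0]+b.shape[0],a.shape[1],3),np.uint8);o[:a.shape[0]]=a;o[a.shape[0]:,:b.shape[1]]=b
cv2.imwrite("pics/z.png",o)
E
```

```text
(324, 297, 27, 30) ((336.013916015625, 311.6949462890625), 15.517911911010742)
(221, 295, 27, 30) ((232.63002014160156, 309.65679931640625), 15.370794296264648)
(388, 337) [ 0.4928 -0.1402  0.03  ]
(185, 334) [0.5057 0.2145 0.03  ]
(386, 171) [ 0.7992 -0.1527  0.03  ]
(196, 169) [0.8117 0.2035 0.03  ]
```

View pics/z.png

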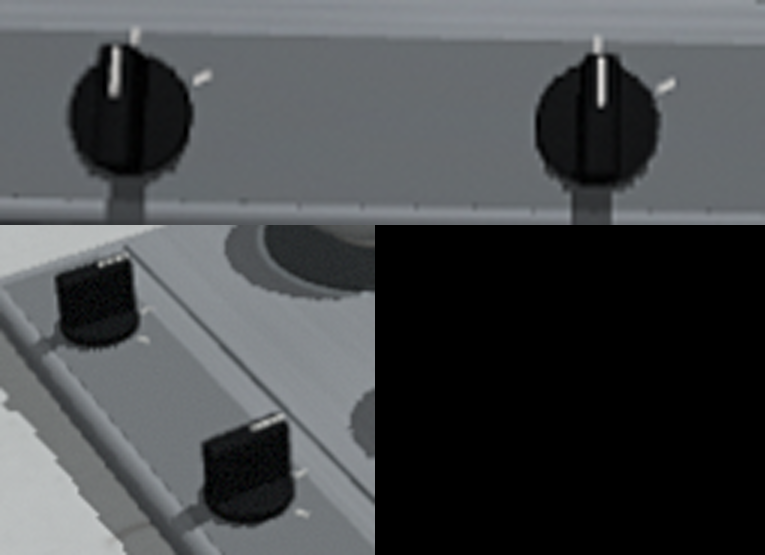

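The zoom shows both knobs at off, bars along the warmer's x with pointers to the back. The right disc's centre is at about (337.7,312.8) in the top view, and the bar top's middle is at about (282,257) in the side view.

Run:
```python
from h import *
print(plane("top",(337.7,312.8),.044),plane("side",(282,257),.078))
print(plane("top",(338.3,297.5),.078),plane("side",(267.7,261.7),.078),plane("side",(296.7,253.3),.078))
s=sense();R=np.array(s["eef_rot"]);p=np.array(s["ee_pos"])
th=-.037; c=np.array([.652,.031]);rot=np.array([[np.cos(th),-np.sin(th)],[np.sin(th),np.cos(th)]])
k=c+rot@np.array([-.112,-.09]);print("knob",k)
T=np.array([k[0],k[1],.16]);print("shift",R.T@(T-p))
print("tool y ang",np.arctan2(R[1,1],R[0,1]))
print(camera_params("wrist")["mount"])
```

```text
[ 0.53605808 -0.05313273  0.044     ] [ 0.54014628 -0.04956015  0.078     ]
[ 0.55857538 -0.05336878  0.078     ] [ 0.51692788 -0.04682996  0.078     ] [ 0.56303723 -0.05474628  0.078     ]
knob [ 0.53674741 -0.05479535]
shift [-0.51531921 -0.48951975  0.07125021]
tool y ang 1.1679643804701203
[[-8.76652135e-04 -9.62137645e-01 -2.72562624e-01  6.84924731e-02]
 [ 9.99999386e-01 -6.58591561e-04 -8.91523054e-04 -1.11668726e-03]
 [ 6.78260447e-04 -2.72563238e-01  9.62137631e-01 -1.41357316e-01]
 [ 0.00000000e+00  0.00000000e+00  0.00000000e+00  1.00000000e+00]]
```

Call:
jog_arm:
  steps:
    - [[-0.029,-0.027,0],-0.08]
    - [[-0.058,-0.054,0],-0.16]
    - [[-0.087,-0.081,0],-0.24]
    - [[-0.116,-0.108,0],-0.32]
    - [[-0.145,-0.135,0],-0.366]
  jaw: 0
  squeeze: 60

```text
clock: 0.52
ee_pos: [0.3354, 0.4151, 0.231]
eef_rot: [[-0.999, 0.032, -0.0], [0.032, 0.999, -0.0], [0.0, -0.0, -1.0]]
force: [0.2, -0.0, 0.8]
grip_width: 0.0856
finger_force: 0.0
```

```bash
cat >> h.py <<'E'
def rem(T=(.537,-.053,.16),yaw=1.534):
    s=sense();R=np.array(s["eef_rot"]);p=np.array(s["ee_pos"])
    print(round(s["clock"],2),p.round(4),"shift",(R.T@(np.array(T)-p)).round(4),"yaw",round(np.arctan2(R[1,1],R[0,1])-yaw,4),"z",R[:,2].round(3),s["force"].round(1),s["grip_width"])
E
python3 -c "from h import *;rem()"
```

```text
0.52 [0.3354 0.4151 0.231 ] shift [-0.2164 -0.4615  0.0711] yaw 0.0052 z [-0. -0. -1.] [ 0.2 -0.   0.8] 0.08558927889301456
```

Call:
jog_arm:
  steps:
    - [[-0.015,-0.033,0],0]
    - [[-0.03,-0.066,0],0]
    - [[-0.045,-0.099,0],0]
    - [[-0.06,-0.132,0],0]
    - [[-0.075,-0.165,0],0]

```text
clock: 0.93
ee_pos: [0.4043, 0.2476, 0.2312]
eef_rot: [[-0.999, 0.037, -0.0], [0.037, 0.999, -0.0], [0.0, -0.0, -1.0]]
force: [1.0, -0.2, 0.2]
grip_width: 0.0855
finger_force: 0.0
```

Call:
jog_arm:
  steps:
    - [[-0.015,-0.033,0.005],0]
    - [[-0.03,-0.066,0.01],0]
    - [[-0.045,-0.099,0.015],0]
    - [[-0.06,-0.132,0.02],0]
    - [[-0.075,-0.165,0.025],0]

```text
clock: 1.35
ee_pos: [0.4732, 0.0799, 0.206]
eef_rot: [[-0.999, 0.037, -0.0], [0.037, 0.999, 0.0], [0.0, 0.0, -1.0]]
force: [1.8, 0.7, 0.3]
grip_width: 0.0855
finger_force: 0.0
```

```bash
python3 -c "from h import *;rem()"
```

```text
1.35 [0.4732 0.0799 0.206 ] shift [-0.0686 -0.1304  0.046 ] yaw -0.0001 z [-0.  0. -1.] [1.8 0.7 0.3] 0.08553360857664621
```

Call:
jog_arm:
  steps:
    - [[-0.017,-0.032,0.01],0]
    - [[-0.034,-0.065,0.02],0]
    - [[-0.051,-0.098,0.035],0]
    - [[-0.0686,-0.13,0.046],0]
    - [[-0.0686,-0.13,0.046],0]

```text
clock: 1.77
ee_pos: [0.5386, -0.0557, 0.1583]
eef_rot: [[-0.999, 0.04, -0.0], [0.04, 0.999, -0.001], [0.0, -0.001, -1.0]]
force: [-0.5, 0.3, 0.7]
grip_width: 0.0851
finger_force: 0.0
```

Run:
```python
from h import *
rem()
s=sense();im=get_image("wrist");cv2.imwrite("pics/w.png",im)
p=camera_params("wrist");M=np.array(p["mount"]);R=np.array(s["eef_rot"]);e=np.array(s["ee_pos"])
# pixel of expected points
k=np.array([.537,-.053]);b=np.array([np.cos(-.037),np.sin(-.037)])
for z,f in [(.044,0),(.078,.023),(.078,-.023)]:
    X=np.append(k+f*b,z);c=M[:3,:3].T@((R.T@(X-e))-M[:3,3])
    print(z,f,cv2.projectPoints(c[None],np.zeros(3),np.zeros(3),p["K"],p["dist"])[0].ravel().round(1))
```

```text
1.77 [ 0.5386 -0.0557  0.1583] shift [ 0.0017  0.0026 -0.0017] yaw -0.003 z [-0.    -0.001 -1.   ] [-0.5  0.3  0.7] 0.0851065452466276
0.044 0 [321.  226.2]
0.078 0.023 [321.7 275.9]
0.078 -0.023 [321.8 203.1]
```

View pics/w.png

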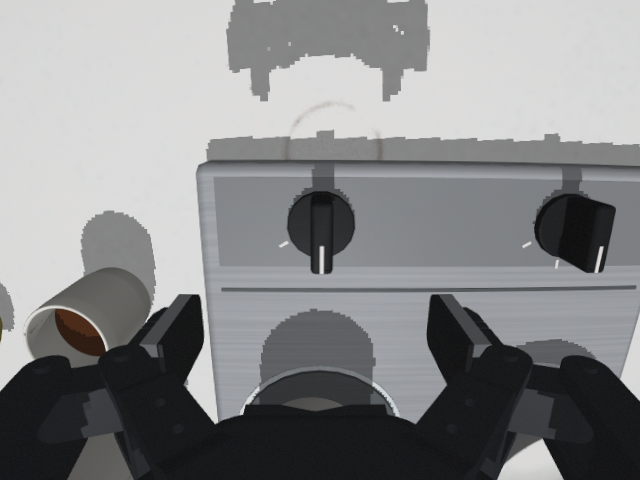

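The wrist view has the knob disc at (321,224) and its bar running from about (321,195) to (321,273), with the pointer at off. That is within 3 px of the prediction, so I'm descending.

Call:
jog_arm:
  steps:
    - [[0.001,0.001,0.03],0]
    - [[0.001,0.001,0.06],0]
    - [[0.001,0.001,0.09],0]
    - [[0.001,0.001,0.107],0]
    - [[0.001,0.001,0.107],0]

```text
clock: 2.23
ee_pos: [0.5332, -0.0487, 0.0503]
eef_rot: [[-0.999, 0.036, -0.005], [0.036, 0.999, 0.001], [0.005, 0.001, -1.0]]
force: [-0.7, 0.7, -0.0]
grip_width: 0.0855
finger_force: 0.0
```

```bash
python3 -c "from h import *;rem((.536,-.053,.052))"
```

```text
2.23 [ 0.5332 -0.0487  0.0503] shift [-0.0029 -0.0042 -0.0017] yaw 0.0005 z [-0.005  0.001 -1.   ] [-0.7  0.7 -0. ] 0.08552142861849184
```

Call:
jog_arm:
  steps:
    - [[0,0,-0.001],0]
    - [[0,0,-0.001],0]
    - [[0,0,-0.001],0]
    - [[0,0,-0.001],0]
    - [[0,0,-0.001],0]

```text
clock: 2.65
ee_pos: [0.5364, -0.0498, 0.0554]
eef_rot: [[-0.999, 0.037, 0.002], [0.037, 0.999, -0.0], [-0.002, -0.0, -1.0]]
force: [-0.7, 0.2, 0.2]
grip_width: 0.0855
finger_force: 0.0
```

```bash
python3 -c "from h import *;rem((.536,-.053,.052))"
```

```text
2.65 [ 0.5364 -0.0498  0.0554] shift [ 0.0003 -0.0033  0.0034] yaw 0.0001 z [ 0.002 -0.    -1.   ] [-0.7  0.2  0.2] 0.08546767355964541
```

Centring 3 mm sideways and closing.

Call:
jog_arm:
  steps:
    - [[0,-0.003,0.003],0]
    - [[0,-0.003,0.003],0]
    - [[0,-0.003,0.003],0]
    - [[0,-0.003,0.003],0]
    - [[0,-0.003,0.003],0]
  jaw: 0.6

```text
clock: 3.07
ee_pos: [0.5357, -0.0528, 0.0513]
eef_rot: [[-0.999, 0.037, -0.0], [0.037, 0.999, 0.0], [0.0, 0.0, -1.0]]
force: [0.2, 0.9, 0.8]
grip_width: 0.0343
finger_force: 0.0
```

Call:
jog_arm:
  steps:
    - [[0,0,0],0]
    - [[0,0,0],0]
    - [[0,0,0],0]
    - [[0,0,0],0]
    - [[0,0,0],0]
  jaw: 1
  squeeze: 50

```text
clock: 3.48
ee_pos: [0.5357, -0.0521, 0.0515]
eef_rot: [[-0.999, 0.037, 0.0], [0.037, 0.999, 0.001], [-0.0, 0.001, -1.0]]
force: [0.2, 8.2, 5.9]
grip_width: 0.013
finger_force: 49.7
```

```bash
python3 -c "from h import *;rem((.536,-.053,.052))"
```

```text
3.48 [ 0.5357 -0.0521  0.0515] shift [-0.0003 -0.0009 -0.0005] yaw -0.0002 z [ 0.     0.001 -1.   ] [0.2 8.2 5.9] 0.012955025182091863
```

Call:
jog_arm:
  steps:
    - [[0,0.001,-0.001],0.1]
    - [[0,0.001,-0.001],0.2]
    - [[0,0.001,-0.001],0.31]
    - [[0,0.001,-0.001],0.42]
    - [[0,0.001,-0.001],0.53]

```text
clock: 3.9
ee_pos: [0.5359, -0.0513, 0.0517]
eef_rot: [[-0.841, 0.542, -0.0], [0.542, 0.841, 0.0], [0.0, 0.0, -1.0]]
force: [5.0, 7.0, -14.1]
grip_width: 0.0132
finger_force: 52.1
```

```bash
python3 -c "from h import *;rem((.536,-.053,.052));print(sense()['wrist_torque'])"
```

```text
3.9 [ 0.5359 -0.0513  0.0517] shift [-0.0011 -0.0014 -0.0003] yaw -0.5355 z [-0.  0. -1.] [  5.    7.  -14.1] 0.013183406402828226
[ 1.34110101 -0.86793387  0.07814654]
```

Call:
jog_arm:
  steps:
    - [[0,0,0],0.1]
    - [[0,0,0],0.21]
    - [[0,0,0],0.32]
    - [[0,0,0],0.43]
    - [[0,0,0],0.52]

```text
clock: 4.32
ee_pos: [0.5363, -0.0509, 0.0517]
eef_rot: [[-0.46, 0.888, 0.001], [0.888, 0.46, 0.001], [0.0, 0.001, -1.0]]
force: [8.3, 12.9, -16.7]
grip_width: 0.0126
finger_force: 51.9
```

Call:
jog_arm:
  steps:
    - [[0,0,0],0.01]
    - [[0,0,0],0.01]
    - [[0,0,0],0.01]
    - [[0,0,0],0.01]
    - [[0,0,0],0.01]

```text
clock: 4.73
ee_pos: [0.5364, -0.0508, 0.0518]
eef_rot: [[-0.456, 0.89, 0.001], [0.89, 0.456, 0.001], [0.0, 0.001, -1.0]]
force: [8.2, 12.6, -15.4]
grip_width: 0.0129
finger_force: 52.0
```

```bash
python3 -c "from h import *;rem((.536,-.053,.052));print(sense()['wrist_torque'])"
```

```text
4.73 [ 0.5364 -0.0508  0.0518] shift [-0.0018 -0.0013 -0.0002] yaw -1.06 z [ 0.001  0.001 -1.   ] [  8.2  12.6 -15.4] 0.012857894706695204
[ 2.14012056 -1.27085384  0.12530979]
```

Call:
jog_arm:
  steps:
    - [[0,0,0],0]
    - [[0,0,0],0]
    - [[0,0,0],0]
    - [[0,0,0],0]
    - [[0,0,0],0]
  jaw: 0.45

```text
clock: 5.15
ee_pos: [0.5357, -0.0518, 0.0524]
eef_rot: [[-0.456, 0.89, 0.0], [0.89, 0.456, -0.0], [-0.0, 0.0, -1.0]]
force: [0.3, -0.7, 0.5]
grip_width: 0.0471
finger_force: 0.0
```

Call:
jog_arm:
  steps:
    - [[0,0,-0.02],0]
    - [[0,0,-0.05],0]
    - [[0,0,-0.08],0]
    - [[0,0,-0.11],0]
    - [[0,0,-0.14],0]

```text
clock: 5.57
ee_pos: [0.5354, -0.0518, 0.1938]
eef_rot: [[-0.456, 0.89, -0.0], [0.89, 0.456, -0.0], [0.0, -0.0, -1.0]]
force: [1.2, 0.2, 0.1]
grip_width: 0.047
finger_force: 0.0
```

Run:
```python
from h import *
rem();im=get_image("wrist");t=get_image("top")
cv2.imwrite("pics/e.png",np.hstack([cv2.resize(im,(400,300)),cv2.resize(t[130:370,150:470],(400,300))]))
```

```text
5.57 [ 0.5354 -0.0518  0.1938] shift [-0.0018  0.0009  0.0338] yaw -1.0601 z [-0. -0. -1.] [1.2 0.2 0.1] 0.04696248605437475
```

View pics/e.png

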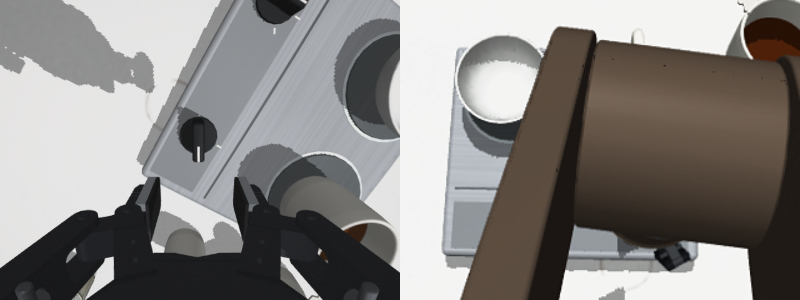

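The wrist view shows the right knob at (198,140), its pointer at the on mark: the bar stayed lined up with the gripper, which turned 1.06 rad. The other tick, off, is at (219,147), and the mug still stands on its plate. The left knob is partly cut off at the top edge, and nothing touched it.

```bash
python3 -c "from workcell import *;print(close_job())"
```

```text
the job is handed in; nothing more can be done
None
```

I turned the right knob, in front of the mug's plate, clockwise to its on mark and let go; it stayed there, I didn't touch the mug or the left knob, and I handed the job in at about 5.7 s.

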